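# Open the square jar in the jar brace

### The arm

A 6-joint arm with a two-finger parallel gripper is mounted at the origin on a cart in front of the work surface, level with it; the furniture and walls round the work are solid. World frame = base frame: x ahead of the robot, y to its left, z up, the work surface at z = 0. Lengths are in m, angles in rad, forces in N, time in s.
With the tool pointing down it reaches from about 0.375 to 0.9 m from the base axis. Payload 3.1 kg.
Tool frame: the origin (TCP) lies at the very end of the fingers, on their centre line; the grasp point (between the pads) lies 19 mm behind it; x points along the fingers, y is the direction in which the jaws open and shut, and the axes are right-handed (so a half turn about x gives the same grasp; the last joint's range is limited). The gripper opens to 87 mm and grips with 3 to 60 N. Pads are 19 mm wide; open, the fingers measure 117 mm over their backs; the gripper's body (75 mm by 190 mm) begins 51 mm behind the grasp point.
Start: joints at [-1.399, 0.527, 1.433, -0, 1.181, -0.178], TCP at [0.215, -0.587, 0.223] pointing down, gripper open.
Joint ranges: [-3.08, 3.08], [-0.75, 2.2], [0.22, 2.44], [-1.43, 4.57], [0, 2.65], [-2.85, 2.85]. Speed limits (rad/s): [2.79, 2.79, 3.14, 3.14, 3.14, 3.14].

### API

Orientations are given as a unit quaternion [x, y, z, w].
In Python, from rig import robot gives the robot as it stands.
- The arm moves only by the tool carry_out, never from a script. Its argument "commands" is a list that holds one entry, the list of rows, each a list of 5 numbers: the opening, from 0 (shut) to 1 (fully open), then the shift along the tool's x, y, z in mm, then the turn about the tool's x in degrees. In form: [[[hand, x, y, z, twist], ...]]. A call has 1 to 8 rows; each row shifts and turns the pose as measured when the row begins, along the tool's axes as they then stand; what a row does not reach is not made up. A row lasts 1/12 s, in which the tool goes at most 41.7 mm and 7.16 degrees, less where a joint would pass 70% of its speed; a pose out of reach is approached as far as the arm can. A call with a gripper value outside its range is refused whole. The fingers move at their own pace and stop on an object; "force" is the grip in N (left out, the last holds). Time passes only in rows, so rows that do not move let the fingers close. It gives the time, the measured TCP pose, the force and the opening at its end, in the units of the state.
- robot.get_obs(): the state, without advancing time (a new reading comes with each control period).
- robot.camera(name): name is "side" or "top" or "wrist"; returns the picture (420x560x3 uint8, red, green, blue); there is no depth.
- robot.camera_model(name): a dict with "fx", "fy", "cx", "cy" (pixels), "R" (3x3) and "t" (3): a world point X has camera coordinates R X + t. Camera axes: x right, y down, z forward; pixel columns grow to the right and rows downward; lengths in m; the calibration is good to about 2 mm. A picture is of the moment at which its call begins: read the wrist's pose just before it. camera_model takes no time and is no camera call; for the wrist camera it gives the pose at the moment of the call.
- robot.hand_in(): hands the job in, once; it reports no verdict.
The state is a dict: "time": time; "q": joint angles; "joint_velocities": joint speeds; "joint_torque": joint torques, N m; "position": TCP position; "tool_rot": TCP orientation; "ft_force": force on the tool from outside, world axes, zero at the start; "moment": the same for the moment, N m; "grip_width": finger opening in m.
Only numpy, scipy, OpenCV 4.12 (cv2) and the standard library are available. Lean on these libraries where they do the work, as an engineer would, in place of code of your own. Each camera call takes 0.05 s, during which the arm holds its last target. There are 200 camera calls.

### The job

Pick up the closed square jar by its red cap and set it, cap still tight, fully down into the square socket of the wooden brace. There, with the brace keeping the jar from turning, unscrew the tight cap anticlockwise (seen from above) until its threads come free, then lift the cap straight off and finish while still holding it level, just above the open jar (clear of it, by no more than a few centimetres), with the jar left standing upright in the brace. Leave the white cup and the round white-lidded jar alone.

Things in the scene. Friction and masses are not known exactly. Their poses are not given: they have to be found in the camera images.
- jar: closed square amber glass jar, white paper labels, loose, 0.3 kg. Origin at the centre of its underside, z up. Body 60 x 60 mm (sides along x and y), 72 mm high; round neck 39 mm across, rim at 104 mm. Closed, the cap's lower edge is 79 mm and its top 107 mm above the origin. Alike after every quarter turn; may stand in the socket in any of the four ways round.
- cap: round ribbed red plastic screw cap, 54 mm across, 28 mm high, 40 g. Origin at the centre of its lower edge, z up through its flat top. Held on the jar by three lugs inside, 1 mm of play. Grip it anywhere round its side, from above; the jar can be carried by it without the cap turning. Once free it must rise 25 mm before its lower edge clears the jar's rim.
- cap_turn (a joint): how far the cap is turned against the jar, read at the white insert in the mouth that turns with it: 0 rad tight, grows anticlockwise from above. Turning takes a steady 0.4 N m. From about 1.05 rad the threads are free and the cap lifts straight off; hard stop at 1.40. The cap turns up to 0.1 rad more than this reads (slack). Unbraced, the jar just turns along.
- brace: light wood block on a black rubber base, 116 x 116 mm, 40 mm high, fixed to the worktop. Origin at the centre of its underside, sides along x and y, z up. In its top a square socket, sides along the same axes, 65 x 65 mm, its floor 8 mm above the origin; the top 8 mm of its walls flare outward at 45 degrees. A jar in it can turn about 0.1 rad before the walls stop it.
- espresso_cup: small white cup with a handle, bystander, 59 x 83 x 55 mm; origin at the centre of its underside
- jam_jar: round jar with a white lid, bystander, 64 mm across, 87 mm high; origin at the centre of its underside
There are look-alikes about, which are no part of the job. Of the things shaped like the cap, the red one is meant.

How it is judged:
By the outcome, as a careful person would: the job done as asked, in the order asked, and still so for the second after the job is handed in, while the arm keeps its last pose, push and grip.
It also fails if it takes over 45 s, if anything falls off the work surface, if the arm or the gripper's body presses on something with over 40 N, if the wrist force passes 120 N, or if a joint passes its speed limit or range.

## Working session

There is one attempt and no reset: what is moved stays moved. The work goes in short steps, Python scripts to look and compute and a tool call to move; the robot and the scene stay as the last step left them, time stands still between calls to the robot, and variables do not carry over. Pictures are saved under pics/ and viewed, on a budget of 10 in all, crops included, one or two more only if the job needs it, and the job is handed in when it is done.

Besides the shell and the picture viewer there is one more tool, called after "Request:" by a JSON object that holds its "api" and its "payload", one argument or row to a line. carry_out: Moves the arm, as the interface text tells. Its arguments: {"type":"object","properties":{"commands":{"type":"array"},"force":{"type":"number"}},"required":["commands"]}

```bash
ls; mkdir -p pics
cat > h.py <<'E'
import numpy as np, cv2
from rig import robot
def ray(cm,u,v):
    R=np.array(cm["R"]);t=np.array(cm["t"]).ravel()
    return -R.T@t, R.T@np.array([(u-cm["cx"])/cm["fx"],(v-cm["cy"])/cm["fy"],1])
def plane(cm,u,v,z):
    o,d=ray(cm,u,v); return o+d*(z-o[2])/d[2]
def proj(cm,X):
    c=np.array(cm["R"])@np.array(X)+np.array(cm["t"]).ravel()
    return c[0]/c[2]*cm["fx"]+cm["cx"],c[1]/c[2]*cm["fy"]+cm["cy"]
def save(im,n): cv2.imwrite("pics/"+n+".png",im[:,:,::-1])
E
python3 - <<'E'
from h import *
print(robot.get_obs())
for n in("top","side"):
    save(robot.camera(n),n+"0"); print(n,robot.camera_model(n))
E
```

```text
pics
{'time': 0.0, 'q': array([-1.39849564e+00,  5.28461434e-01,  1.43388448e+00, -2.80721541e-05,
        1.18135863e+00, -1.78472461e-01]), 'joint_velocities': array([-0.00127072, -0.0002433 , -0.00150941,  0.00079521, -0.00263047,
       -0.00092532]), 'joint_torque': array([ 1.69948435e-03, -4.40033126e+01, -1.76592082e+01,  6.35267654e-02,
        5.81874687e-02, -1.77585516e-04]), 'position': array([ 0.21467688, -0.58621418,  0.22158019]), 'tool_rot': array([-0.69625125, -0.12413255,  0.696265  , -0.12263917]), 'ft_force': array([ 0.05130691,  0.24800072, -0.2952696 ]), 'moment': array([-0.01159478,  0.00511452,  0.04023181]), 'grip_width': 0.08688389687065}
top {'fx': 513.3245244895029, 'fy': 513.3245244895029, 'cx': 286.4352528922297, 'cy': 210.57454506045664, 'R': array([[-0.01721373, -0.99984312, -0.00417478],
       [-0.99853484,  0.01740514, -0.05123706],
       [ 0.05130168,  0.00328668, -0.99867779]]), 't': array([-0.31455873,  0.55116202,  0.92721955])}
side {'fx': 486.68223030782224, 'fy': 486.68223030782224, 'cx': 279.8635483036338, 'cy': 209.72645396003892, 'R': array([[-0.99968551, -0.00839809,  0.02362932],
       [-0.02495729,  0.42526491, -0.90472476],
       [-0.00245076, -0.90502996, -0.42534076]]), 't': array([0.54322844, 0.2297366 , 0.66043498])}
```

View pics/top0.png

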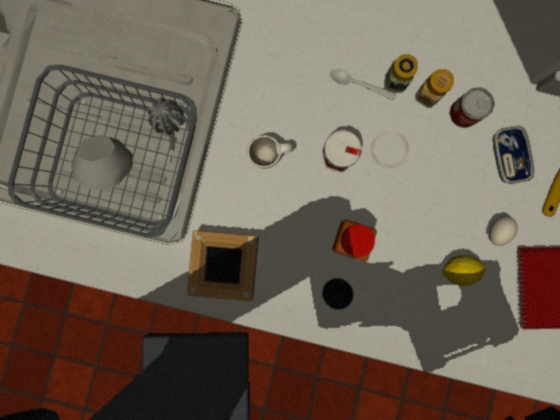

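View pics/side0.png

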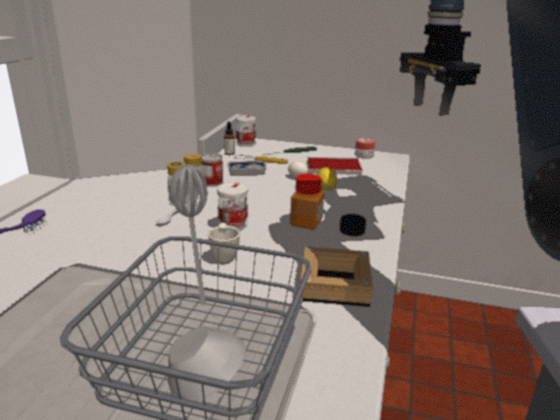

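Candidates for the red cap:
- Jar with a red cap: top (358,240), side (308,185). This one fits, with its amber square body.
- Black cap: top (338,293), side (352,225).
- White-lidded jam jar with a red mark: top (342,150).
- Red-and-grey can: top (471,107).
- Far red-white tub: side (365,147).

The brace is at top (223,265). I'll measure the cap and brace and make one close crop.

Run:
```python
from h import *
im=cv2.imread("pics/top0.png"); cm=robot.camera_model("top")
hsv=cv2.cvtColor(im,cv2.COLOR_BGR2HSV)
def big(m,x0,y0,x1,y1):
    k=np.zeros_like(m);k[y0:y1,x0:x1]=m[y0:y1,x0:x1]
    return max(cv2.findContours(k,cv2.RETR_EXTERNAL,cv2.CHAIN_APPROX_NONE)[0],key=cv2.contourArea)
red=cv2.inRange(hsv,(0,200,60),(4,255,255))|cv2.inRange(hsv,(174,200,60),(180,255,255))
c=big(red,320,210,400,275); (u,v),r=cv2.minEnclosingCircle(c);print("cap",u,v,r,plane(cm,u,v,.105))
body=cv2.inRange(hsv,(0,120,40),(25,255,255)); c=big(body,320,210,400,275); print("jar rect",cv2.minAreaRect(c))
wood=cv2.inRange(hsv,(8,60,50),(30,255,255));c=big(wood,180,220,265,305);rc=cv2.minAreaRect(c);print("brace",rc)
P=np.array([plane(cm,*p,.04) for p in cv2.boxPoints(rc)]);print(P,P.mean(0))
dark=cv2.inRange(hsv,(0,0,0),(180,255,45));c=big(dark,198,240,248,290);rc=cv2.minAreaRect(c);print("socket",rc, plane(cm,*rc[0],.03))
# side
s=cv2.imread("pics/side0.png");h2=cv2.cvtColor(s,cv2.COLOR_BGR2HSV)
red=cv2.inRange(h2,(0,200,60),(4,255,255))|cv2.inRange(h2,(174,200,60),(180,255,255));cs=robot.camera_model("side")
x=cv2.boundingRect(big(red,290,170,326,200));print(x)
cc=plane(cm,u,v,.105);print("proj",proj(cs,[cc[0],cc[1],.093]))
a=cv2.resize(im[190:310,170:400],None,fx=3,fy=3,interpolation=3);b=cv2.resize(s[165:305,280:400],None,fx=2.57,fy=2.57)
save(np.vstack([cv2.convertScaleAbs(a,alpha=1.7)[:, :]])[:,:,::-1],"crop1")
```

```text
cap 358.5 240.0 16.19423484802246 [ 0.49030366 -0.44228307  0.105     ]
jar rect ((355.0, 240.00001525878906), (38.57978057861328, 34.78504943847656), 18.434947967529297)
brace ((222.17169189453125, 265.2210388183594), (67.12158203125, 66.7406997680664), 5.042450904846191)
[[ 0.39708608 -0.14374997  0.04      ]
 [ 0.51433739 -0.15503332  0.04      ]
 [ 0.50180562 -0.2738324   0.04      ]
 [ 0.38476806 -0.26178486  0.04      ]] [ 0.44949929 -0.20860014  0.04      ]
socket ((222.55331420898438, 264.9139404296875), (36.39537048339844, 36.84804916381836), 5.19442892074585) [ 0.44931328 -0.20800582  0.03      ]
(297, 174, 23, 20)
proj (np.float64(308.01161384267385), np.float64(183.61295778795366))
```

View pics/crop1.png

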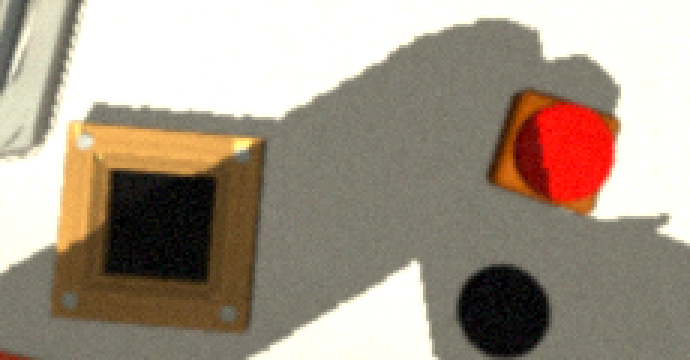

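The crop confirms the target: a red cap on an amber square body, turned about 17° clockwise from above, while the brace is at about 5°. The black cap at crop (503,310) is a look-alike. Next I'll work out the tool axes, the rack clearance and the move to above the jar.

```bash
cat >> h.py <<'E'
from scipy.spatial.transform import Rotation as Ro
def state(goal=None,yaw=None):
    o=robot.get_obs();R=Ro.from_quat(o["tool_rot"]).as_matrix();p=o["position"]
    print("t %.2f"%o["time"],"p",p.round(4),"x",R[:,0].round(3),"yaw_y %.1f"%np.degrees(np.arctan2(R[1,1],R[0,1])),"q",o["q"].round(2),"F",o["ft_force"].round(1),"M",o["moment"].round(2),"w %.4f"%o["grip_width"])
    if goal is not None: print("shift mm",(R.T@(np.array(goal)-p)*1000).round(1))
    return p,R
E
python3 - <<'E'
from h import *
state([.49,-.442,.223]);
ct,cs=robot.camera_model("top"),robot.camera_model("side")
for a,b in(((167,238),(308,291)),((196,105),(183,243))):
    o1,d1=ray(ct,*a);o2,d2=ray(cs,*b)
    s=np.linalg.lstsq(np.c_[d1,-d2],o2-o1,rcond=None)[0];print((o1+d1*s[0]).round(3),(o2+d2*s[1]).round(3))
cm=robot.camera_model("wrist");print(cm)
E
```

```text
t 0.10 p [ 0.2147 -0.5862  0.2216] x [-0.     0.002 -1.   ] yaw_y -69.9 q [-1.4   0.53  1.43  0.    1.18 -0.18] F [-0.2  0.7  0.1] M [ 0.02 -0.05  0.01] w 0.0868
shift mm [  -1.2  -40.9 -308.1]
[ 0.499 -0.113  0.05 ] [ 0.503 -0.114  0.05 ]
[ 0.722 -0.175  0.098] [ 0.702 -0.176  0.093]
{'fx': 296.55919645135003, 'fy': 296.55919645135003, 'cx': 278.61947702881577, 'cy': 206.93586707805443, 'R': array([[ 0.34388206, -0.93901096, -0.0018817 ],
       [-0.90124727, -0.33061361,  0.28008569],
       [-0.26362565, -0.09462057, -0.95997316]]), 't': array([-0.62353157, -0.03428854,  0.39128559])}
```

Request:
{"api": "carry_out", "payload": {
  "commands": [
    [[1,0,-5,-39,0],[1,0,-5,-39,0],[1,0,-5,-39,0],[1,0,-5,-39,0],[1,0,-5,-39,0],[1,0,-5,-39,0],[1,0,-5,-39,0],[1,0,-5,-35,0]]
  ],
  "force": 45
}}

```text
time: 0.77
position: [0.4922, -0.4434, 0.2163]
tool_rot: [-0.695, -0.12, 0.699, -0.115]
ft_force: [-1.0, 0.1, -0.1]
grip_width: 0.0869
```

Run:
```python
from h import *
p,R=state([.49,-.442,.2])
cm=robot.camera_model("wrist");im=robot.camera("wrist");save(im,"w1")
print("cap exp",proj(cm,[.4903,-.4423,.107]))
hsv=cv2.cvtColor(im,cv2.COLOR_RGB2HSV)
red=cv2.inRange(hsv,(0,170,50),(5,255,255))|cv2.inRange(hsv,(172,170,50),(180,255,255))
for c in cv2.findContours(red,0,1)[0]:
    if cv2.contourArea(c)>300:print(cv2.minEnclosingCircle(c),cv2.contourArea(c))
```

```text
t 0.77 p [ 0.4922 -0.4434  0.2163] x [-0.007  0.006 -1.   ] yaw_y -70.9 q [-0.9   0.59  1.33 -0.    1.23  0.34] F [-1.   0.1 -0.1] M [-0.06 -0.01 -0.01] w 0.0869
shift mm [16.3 -1.9  1.6]
cap exp (np.float64(278.1810963009984), np.float64(205.26483727327997))
((277.5, 202.5892791748047), 28.698490142822266) 2422.5
((535.0, 48.0), 37.643157958984375) 869.0
```

View pics/w1.png

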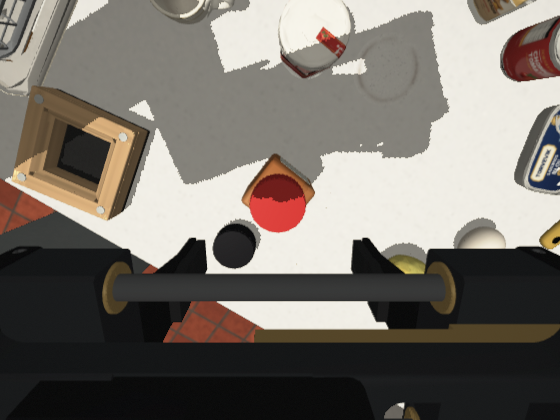

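The wrist view shows the red cap at (278,205), 2–3 px from where I expected it. The black cap is at (235,245) and the brace at (83,153). The fingers straddle the target, so I'll compute the yaws while descending.

Run:
```python
from h import *
ct=robot.camera_model("top");cw=robot.camera_model("wrist")
def yaw(cm,pts,z):
    P=[plane(cm,*p,z)[:2] for p in pts]
    for i in range(len(P)-1):
        d=P[i+1]-P[i];print("%.1f len %.3f"%(np.degrees(np.arctan2(d[1],d[0]))%90,np.linalg.norm(d)),end=" | ")
    print()
T=[(343.3,220),(333.3,251),(366.7,261),(376,230),(343.3,220)];yaw(ct,T,.072)
yaw(ct,[(193.5,230.7),(258.3,236.6),(252.5,300),(187.3,296),(193.5,230.7)],.04)
yaw(cw,[(243,197),(276,155),(313,190)],.072)
im=cv2.cvtColor(cv2.imread("pics/w1.png"),cv2.COLOR_BGR2HSV)
m=cv2.inRange(im,(8,60,60),(28,255,255));m[:, :12]=0;m[:80]=0;m[225:]=0;m[:,155:]=0
c=max(cv2.findContours(m,0,1)[0],key=cv2.contourArea);rc=cv2.minAreaRect(c);b=cv2.boxPoints(rc);print(b)
b=cv2.approxPolyDP(cv2.convexHull(c),12,True)[:,0];print(b.tolist());
yaw(cw,list(b)+[b[0]],.04)
state([.490,-.442,.079])
```

```text
70.9 len 0.056 | 72.4 len 0.059 | 71.8 len 0.055 | 72.0 len 0.058 | 
83.8 len 0.116 | 83.9 len 0.112 | 85.6 len 0.115 | 84.1 len 0.116 | 
70.9 len 0.057 | 66.2 len 0.054 | 
[[ -4.9934044 173.80763  ]
 [ 34.106598   79.507614 ]
 [154.27615   129.334    ]
 [115.17615   223.63402  ]]
[[33, 85], [146, 131], [120, 212], [12, 180]]
87.0 len 0.125 | 84.8 len 0.104 | 1.6 len 0.127 | 84.2 len 0.114 | 
t 0.82 p [ 0.4985 -0.4392  0.2162] x [-0.001  0.008 -1.   ] yaw_y -70.6 q [-0.89  0.59  1.33  0.    1.23  0.34] F [2.8 1.5 0.3] M [ 0.11 -0.17 -0.05] w 0.0870
shift mm [137.2   0.9   9.2]
```

Request:
{"api": "carry_out", "payload": {
  "commands": [
    [[1,28,-1,1,0],[1,28,0,0,0],[1,28,0,0,0],[1,24,0,0,0],[1,15,0,0,0],[1,0,0,0,0]]
  ],
  "force": 45
}}

```text
time: 1.32
position: [0.5034, -0.4336, 0.0885]
tool_rot: [0.697, 0.125, -0.695, 0.121]
ft_force: [-0.2, 0.9, -0.5]
grip_width: 0.087
```

```bash
python3 -c "
from h import *
state([.490,-.442,.079])"
```

```text
t 1.32 p [ 0.5034 -0.4336  0.0885] x [ 0.001  0.006 -1.   ] yaw_y -69.9 q [-0.88  0.74  1.43  0.01  0.98  0.34] F [-0.2  0.9 -0.5] M [-0.    0.01  0.03] w 0.0870
shift mm [ 9.4  3.3 15.5]
```

Request:
{"api": "carry_out", "payload": {
  "commands": [
    [[1,0,3,15,0],[1,0,0,0,0]]
  ]
}}

```text
time: 1.48
position: [0.4888, -0.4414, 0.0872]
tool_rot: [0.696, 0.127, -0.696, 0.121]
ft_force: [-0.3, 0.1, -0.9]
grip_width: 0.0872
```

```bash
python3 -c "
from h import *
state([.490,-.442,.079])"
```

```text
t 1.48 p [ 0.4888 -0.4414  0.0872] x [-0.001  0.008 -1.   ] yaw_y -69.8 q [-0.91  0.74  1.44  0.    0.97  0.31] F [-0.3  0.1 -0.9] M [-0.07  0.01  0.  ] w 0.0872
shift mm [ 8.2  1.1 -0.9]
```

Request:
{"api": "carry_out", "payload": {
  "commands": [
    [[1,8,1,-1,0],[1,0,0,0,0],[0,0,0,0,0],[0,0,0,0,0],[0,0,0,0,0],[0,0,0,0,0],[0,0,0,0,0]]
  ],
  "force": 45
}}

```text
time: 2.07
position: [0.491, -0.4465, 0.0847]
tool_rot: [0.698, 0.122, -0.694, 0.123]
ft_force: [-0.2, 0.0, -0.7]
grip_width: 0.0614
```

```bash
python3 -c "
from h import *
state([.490,-.442,.078])"
```

```text
t 2.07 p [ 0.491  -0.4465  0.0847] x [ 0.006 -0.    -1.   ] yaw_y -70.0 q [-0.91  0.74  1.44  0.01  0.96  0.31] F [-0.2  0.  -0.7] M [ 0.1  -0.01  0.04] w 0.0614
shift mm [ 6.7 -4.6 -0.6]
```

Request:
{"api": "carry_out", "payload": {
  "commands": [
    [[0.75,0,0,0,0]]
  ]
}}

```text
time: 2.15
position: [0.4912, -0.4465, 0.085]
tool_rot: [0.698, 0.122, -0.694, 0.123]
ft_force: [0.2, 0.1, -0.7]
grip_width: 0.0631
```

```bash
python3 -c "
from h import *
state([.490,-.442,.078])"
```

```text
t 2.15 p [ 0.4912 -0.4465  0.085 ] x [ 0.006 -0.001 -1.   ] yaw_y -70.0 q [-0.91  0.74  1.44  0.01  0.96  0.31] F [ 0.2  0.1 -0.7] M [-0.05 -0.01 -0.  ] w 0.0631
shift mm [ 7.  -4.7 -0.4]
```

Request:
{"api": "carry_out", "payload": {
  "commands": [
    [[0.8,8,-4,0,0],[0.8,3,-1,0,0]]
  ]
}}

```text
time: 2.32
position: [0.4902, -0.4422, 0.0744]
tool_rot: [0.699, 0.121, -0.694, 0.124]
ft_force: [-0.8, 1.6, -1.3]
grip_width: 0.0681
```

Request:
{"api": "carry_out", "payload": {
  "commands": [
    [[0.8,0,0,0,0]]
  ]
}}

```text
time: 2.4
position: [0.4899, -0.4414, 0.0735]
tool_rot: [0.699, 0.122, -0.694, 0.124]
ft_force: [0.5, -0.4, -0.7]
grip_width: 0.0686
```

```bash
python3 -c "
from h import *
state([.490,-.442,.078])"
```

```text
t 2.40 p [ 0.4899 -0.4414  0.0735] x [ 0.007 -0.002 -1.   ] yaw_y -70.0 q [-0.9   0.75  1.46  0.01  0.93  0.31] F [ 0.5 -0.4 -0.7] M [-0.02  0.02  0.01] w 0.0686
shift mm [-4.5  0.6  0.1]
```

Request:
{"api": "carry_out", "payload": {
  "commands": [
    [[0.7,-4,1,0,0],[0,0,0,0,0],[0,0,0,0,0],[0,0,0,0,0],[0,0,0,0,0],[0,0,0,0,0]]
  ],
  "force": 45
}}

```text
time: 2.9
position: [0.49, -0.4418, 0.077]
tool_rot: [0.698, 0.123, -0.694, 0.124]
ft_force: [0.5, 1.4, 0.3]
grip_width: 0.0529
```

```bash
python3 -c "
from h import *
state([.490,-.442,.078])"
```

```text
t 2.90 p [ 0.49   -0.4418  0.077 ] x [ 0.006 -0.    -1.   ] yaw_y -69.9 q [-0.9   0.75  1.45  0.01  0.94  0.31] F [0.5 1.4 0.3] M [ 0.01 -0.01 -0.02] w 0.0529
shift mm [-1.   0.2  0.1]
```

Request:
{"api": "carry_out", "payload": {
  "commands": [
    [[0,-5,0,0,0],[0,-15,0,0,0],[0,-25,0,0,0],[0,-25,0,0,0],[0,-15,0,0,0],[0,0,0,0,0]]
  ]
}}

```text
time: 3.4
position: [0.4866, -0.4385, 0.1606]
tool_rot: [-0.696, -0.127, 0.697, -0.119]
ft_force: [-0.0, -2.0, -3.0]
grip_width: 0.053
```

```bash
python3 -c "
from h import *
state([.4495,-.2083,.16])"
```

```text
t 3.40 p [ 0.4866 -0.4385  0.1606] x [-0.003  0.01  -1.   ] yaw_y -70.0 q [-0.91  0.64  1.4   0.    1.11  0.31] F [-0. -2. -3.] M [-0.16 -0.11 -0.06] w 0.0530
shift mm [   3.1 -229.   -44. ]
```

Request:
{"api": "carry_out", "payload": {
  "commands": [
    [[0,0,-15,-3,0],[0,0,-28,-5,0],[0,0,-32,-6,0],[0,0,-32,-6,0],[0,0,-32,-6,0],[0,0,-32,-6,0],[0,0,-20,-5,0],[0,0,-8,-2,0]]
  ]
}}

```text
time: 4.07
position: [0.4497, -0.2322, 0.1559]
tool_rot: [-0.695, -0.125, 0.699, -0.116]
ft_force: [-0.2, 0.5, -1.8]
grip_width: 0.0529
```

Request:
{"api": "carry_out", "payload": {
  "commands": [
    [[0,0,0,0,-4],[0,0,0,0,-4],[0,0,0,0,-3],[0,0,0,0,0],[0,0,0,0,0]]
  ]
}}

```text
time: 4.48
position: [0.4481, -0.2291, 0.1532]
tool_rot: [-0.678, -0.197, 0.684, -0.185]
ft_force: [-0.0, 0.3, -3.4]
grip_width: 0.053
```

Run:
```python
from h import *
state([.4495,-.2083,.16])
cm=robot.camera_model("wrist");im=robot.camera("wrist")
save(im,"w2");save(robot.camera("top"),"top2")
a=cv2.imread("pics/top2.png")[190:310,150:350];b=cv2.imread("pics/w2.png")[20:320,60:500]
cv2.imwrite("pics/crop2.png",np.vstack([cv2.resize(a,(500,300)),cv2.resize(b,(500,300))]))
```

```text
t 4.48 p [ 0.4481 -0.2291  0.1532] x [-0.012  0.014 -1.   ] yaw_y -58.7 q [-0.7   0.47  1.79  0.    0.89  0.32] F [-0.   0.3 -3.4] M [-0.03 -0.02  0.04] w 0.0530
shift mm [ -6.5 -17.2 -12. ]
```

View pics/w2.png

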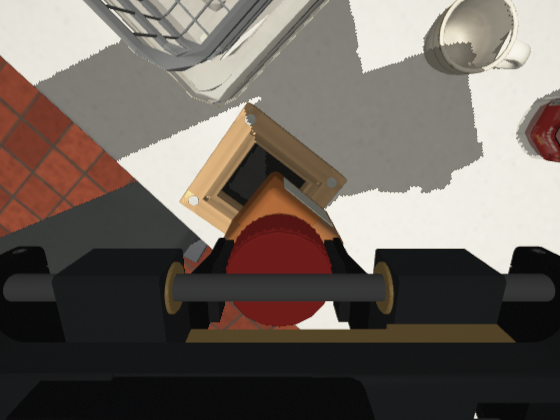

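The wrist view shows the brace screws at about (251,118), (332,183) and (193,201). The jar is held upright by the cap at (280,270), with its far body edge near (274,173). I'll compute the brace centre and yaw from the screws, and the jar corners from the current pose.

Run:
```python
from h import *
p,R=state();cm=robot.camera_model("wrist");im=cv2.imread("pics/w2.png")
g=cv2.cvtColor(im,cv2.COLOR_BGR2HSV)
S=[]
for u,v in((251,118),(332,183),(193,201)):
    w=g[v-9:v+10,u-9:u+10];m=cv2.inRange(w,(0,0,110),(180,60,255));M=cv2.moments(m,True)
    q=(u-9+M["m10"]/M["m00"],v-9+M["m01"]/M["m00"]);P=plane(cm,*q,.04)[:2];S.append(P);print(np.round(q,1),M["m00"],P.round(4))
print("centre",(S[1]+S[2])/2)
for a,b in((0,1),(0,2)):
    d=S[b]-S[a];print("yaw %.1f len %.3f"%(np.degrees(np.arctan2(d[1],d[0]))%90,np.linalg.norm(d)))
print("cam",ray(cm,0,0)[0])
g0=p+R[:,0]*-.019
for yaw in(80,83,86):
  for h in(-.079-.018,-.007-.018):
    print(yaw,h,[np.round(proj(cm,g0+np.array([*(Ro.from_euler("z",yaw,degrees=True).as_matrix()@[sx*.03,sy*.03,0])[:2],h]))).astype(int).tolist() for sx,sy in((1,1),(1,-1),(-1,1),(-1,-1))])
c=cv2.resize(im[90:260,180:360],None,fx=3.4,fy=3.4,interpolation=2);cv2.imwrite("pics/crop2.png",cv2.convertScaleAbs(c,alpha=1.3))
```

```text
t 4.58 p [ 0.4481 -0.2292  0.1533] x [-0.012  0.014 -1.   ] yaw_y -58.7 q [-0.7   0.47  1.79  0.    0.89  0.32] F [ 0.8 -0.5 -3.1] M [-0.01 -0.05 -0.02] w 0.0528
[248.3 119.4] 38.0 [ 0.4988 -0.1638]
[339.9 190.6] 14.0 [ 0.4877 -0.2702]
[191.6 201.9] 99.0 [ 0.4035 -0.1547]
centre [ 0.44557295 -0.21244637]
yaw 84.0 len 0.107
yaw 84.5 len 0.096
cam [ 0.51540659 -0.19125896  0.31543062]
80 -0.097 [[232, 217], [278, 164], [284, 259], [331, 211]]
80 -0.024999999999999998 [[212, 253], [275, 182], [284, 309], [349, 246]]
83 -0.097 [[232, 219], [275, 165], [287, 259], [331, 209]]
83 -0.024999999999999998 [[213, 257], [272, 183], [287, 309], [349, 243]]
86 -0.097 [[233, 222], [273, 165], [289, 259], [331, 206]]
86 -0.024999999999999998 [[213, 260], [268, 183], [291, 308], [349, 240]]
```

View pics/crop2.png

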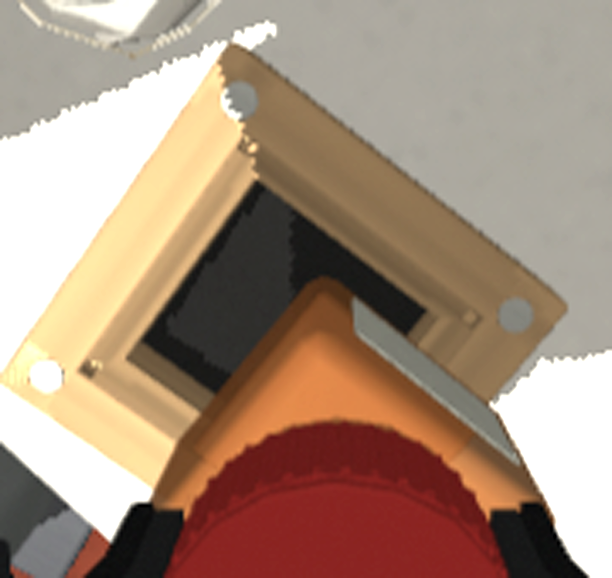

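Run:
```python
from h import *
p,R=state();cm=robot.camera_model("wrist")
S=[plane(cm,*q,.04)[:2] for q in((250,118.8),(331.5,182.4),(193.2,200.6))];print(S,"centre",(S[1]+S[2])/2)
for a,b in((0,1),(0,2)):
    d=S[b]-S[a];print("yaw %.1f len %.3f"%(np.degrees(np.arctan2(d[1],d[0]))%90,np.linalg.norm(d)))
state([.4490,-.2085,.135])
```

```text
t 4.58 p [ 0.4481 -0.2292  0.1533] x [-0.012  0.014 -1.   ] yaw_y -58.7 q [-0.7   0.47  1.79  0.    0.89  0.32] F [ 0.8 -0.5 -3.1] M [-0.01 -0.05 -0.02] w 0.0528
[array([ 0.49996933, -0.16480139]), array([ 0.49006826, -0.25904679]), array([ 0.40544008, -0.15542251])] centre [ 0.44775417 -0.20723465]
yaw 84.0 len 0.095
yaw 84.3 len 0.095
t 4.58 p [ 0.4481 -0.2292  0.1533] x [-0.012  0.014 -1.   ] yaw_y -58.7 q [-0.7   0.47  1.79  0.    0.89  0.32] F [ 0.8 -0.5 -3.1] M [-0.01 -0.05 -0.02] w 0.0528
shift mm [ 18.6 -16.9 -11.6]
```

Request:
{"api": "carry_out", "payload": {
  "commands": [
    [[0,0,-9,-6,-1],[0,0,-8,-6,0],[0,0,0,0,0]]
  ]
}}

```text
time: 4.83
position: [0.4494, -0.2079, 0.1532]
tool_rot: [-0.677, -0.202, 0.682, -0.19]
ft_force: [-0.1, 0.9, -2.4]
grip_width: 0.0529
```

```bash
python3 -c "
from h import *
state([.449,-.2085,.135])"
```

```text
t 4.83 p [ 0.4494 -0.2079  0.1532] x [-0.012  0.015 -1.   ] yaw_y -57.8 q [-0.66  0.47  1.81  0.01  0.88  0.34] F [-0.1  0.9 -2.4] M [-0.04 -0.07  0.01] w 0.0529
shift mm [18.2  0.7  0.6]
```

Request:
{"api": "carry_out", "payload": {
  "commands": [
    [[0,12,0,0,0],[0,12,0,0,0],[0,6,0,0,0],[0,4,0,0,0]]
  ]
}}

```text
time: 5.17
position: [0.4504, -0.2059, 0.1198]
tool_rot: [-0.677, -0.202, 0.681, -0.192]
ft_force: [-0.3, 0.7, -3.0]
grip_width: 0.0533
```

```bash
python3 -c "
from h import *
state([.449,-.2085,.085])"
```

```text
t 5.17 p [ 0.4504 -0.2059  0.1198] x [-0.008  0.012 -1.   ] yaw_y -57.7 q [-0.66  0.52  1.84  0.01  0.79  0.35] F [-0.3  0.7 -3. ] M [-0.06 -0.11 -0.01] w 0.0533
shift mm [34.8  2.   2.6]
```

Request:
{"api": "carry_out", "payload": {
  "commands": [
    [[0,6,2,2,0],[0,5,0,0,0],[0,5,0,0,0]]
  ]
}}

```text
time: 5.42
position: [0.4502, -0.2087, 0.1031]
tool_rot: [-0.678, -0.201, 0.681, -0.193]
ft_force: [0.2, 0.8, -3.4]
grip_width: 0.0526
```

```bash
python3 -c "
from h import *
state([.449,-.2085,.085])"
```

```text
t 5.42 p [ 0.4502 -0.2087  0.1031] x [-0.007  0.011 -1.   ] yaw_y -57.6 q [-0.66  0.55  1.85  0.01  0.75  0.34] F [ 0.2  0.8 -3.4] M [0.   0.05 0.06] w 0.0526
shift mm [18.1 -0.6  0.9]
```

Request:
{"api": "carry_out", "payload": {
  "commands": [
    [[0,5,0,0,0],[0,5,0,0,0],[0,4,0,0,0]]
  ]
}}

```text
time: 5.67
position: [0.4504, -0.2091, 0.0877]
tool_rot: [-0.678, -0.201, 0.68, -0.193]
ft_force: [-1.5, -0.2, -3.3]
grip_width: 0.0534
```

```bash
python3 -c "
from h import *
state([.449,-.2085,.085])"
```

```text
t 5.67 p [ 0.4504 -0.2091  0.0877] x [-0.007  0.01  -1.   ] yaw_y -57.7 q [-0.66  0.58  1.86  0.01  0.71  0.34] F [-1.5 -0.2 -3.3] M [ 0.03 -0.07  0.06] w 0.0534
shift mm [ 2.7 -1.2  0.9]
```

Request:
{"api": "carry_out", "payload": {
  "commands": [
    [[0,3,0,0,0],[0,1,0,0,0],[0,0,0,0,0]]
  ]
}}

```text
time: 5.92
position: [0.4512, -0.2096, 0.0855]
tool_rot: [-0.678, -0.2, 0.68, -0.193]
ft_force: [0.2, 0.6, -0.8]
grip_width: 0.0528
```

Run:
```python
from h import *
state([.449,-.2085,.085]);save(robot.camera("wrist"),"w3");im=robot.camera("side");
save(cv2.resize(im[150:320,260:420],None,fx=3.5,fy=3.5,interpolation=2),"s3")
```

```text
t 5.92 p [ 0.4512 -0.2096  0.0855] x [-0.005  0.009 -1.   ] yaw_y -57.7 q [-0.66  0.58  1.86  0.01  0.7   0.34] F [ 0.2  0.6 -0.8] M [ 0.07  0.07 -0.01] w 0.0528
shift mm [ 0.5 -2.2  1.3]
```

View pics/s3.png

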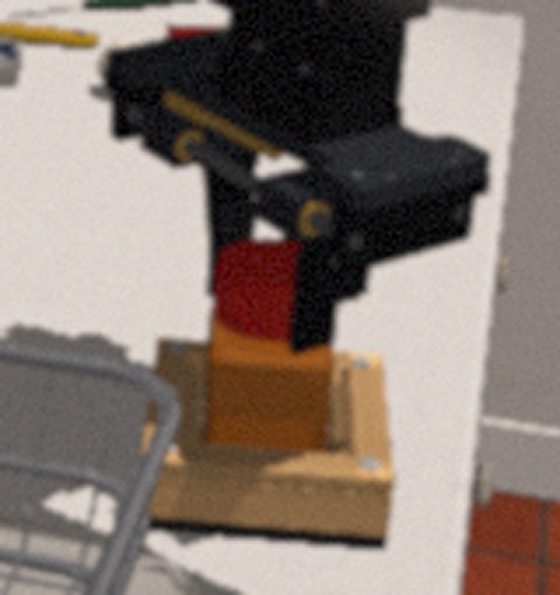

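The side view shows the jar deep in the socket, the cap gripped at crop (255,290) and everything upright. The weight has left the wrist (−3.3 to −0.8 N). I'll press lightly and start turning anticlockwise.

Request:
{"api": "carry_out", "payload": {
  "commands": [
    [[0,2,-1,1,0],[0,1,0,0,0],[0,0,0,0,-4],[0,0,0,0,-5],[0,0,0,0,-5]]
  ],
  "force": 50
}}

```text
time: 6.43
position: [0.45, -0.2085, 0.0856]
tool_rot: [0.65, 0.283, -0.649, 0.277]
ft_force: [-0.2, 1.8, -1.2]
grip_width: 0.0534
```

```bash
python3 -c "
from h import *
state([.449,-.2085,.085])"
```

```text
t 6.43 p [ 0.45   -0.2085  0.0856] x [-0.003  0.009 -1.   ] yaw_y -43.3 q [-0.66  0.58  1.87  0.01  0.7   0.09] F [-0.2  1.8 -1.2] M [ 0.27 -0.01 -0.43] w 0.0534
shift mm [ 0.6 -0.7  0.7]
```

Request:
{"api": "carry_out", "payload": {
  "commands": [
    [[0,0,0,0,-5],[0,0,0,0,-5],[0,0,0,0,-5],[0,0,0,0,-5],[0,0,0,0,-5],[0,0,0,0,-5],[0,0,0,0,-5]]
  ]
}}

```text
time: 7.02
position: [0.4496, -0.2074, 0.0854]
tool_rot: [0.535, 0.47, -0.529, 0.462]
ft_force: [-1.8, 0.4, 2.1]
grip_width: 0.0527
```

```bash
python3 -c "
from h import *
state([.449,-.2085,.085])"
```

```text
t 7.02 p [ 0.4496 -0.2074  0.0854] x [-0.001  0.014 -1.   ] yaw_y -7.5 q [-0.66  0.58  1.87  0.02  0.7  -0.55] F [-1.8  0.4  2.1] M [ 0.01  0.12 -0.4 ] w 0.0527
shift mm [ 0.4 -0.4  1.2]
```

Request:
{"api": "carry_out", "payload": {
  "commands": [
    [[0,0,0,1,-5],[0,0,0,0,-5],[0,0,0,0,-5],[0,0,0,0,-5],[0,0,0,0,-5],[0,0,0,0,-2]]
  ]
}}

```text
time: 7.52
position: [0.4488, -0.207, 0.0854]
tool_rot: [0.411, 0.583, -0.4, 0.575]
ft_force: [-0.6, 0.7, 1.8]
grip_width: 0.053
```

Run:
```python
from h import *
state([.449,-.2085,.085]); save(robot.camera("wrist"),"w4")
```

```text
t 7.52 p [ 0.4488 -0.207   0.0854] x [ 0.     0.019 -1.   ] yaw_y 20.0 q [-0.67  0.58  1.87  0.02  0.7  -1.04] F [-0.6  0.7  1.8] M [-0.03 -0.01 -0.45] w 0.0530
shift mm [ 0.4 -0.3  1.4]
```

Request:
{"api": "carry_out", "payload": {
  "commands": [
    [[0,-2,0,0,0],[0,-3,0,0,0],[0,-3,0,0,0]]
  ]
}}

```text
time: 7.82
position: [0.4475, -0.2061, 0.0914]
tool_rot: [0.413, 0.584, -0.401, 0.573]
ft_force: [-0.9, 0.3, -6.7]
grip_width: 0.0528
```

Run:
```python
from h import *
state([.449,-.2085,.085]); im=robot.camera("side")
save(cv2.resize(im[150:320,260:420],None,fx=3.5,fy=3.5,interpolation=2),"s5")
```

```text
t 7.82 p [ 0.4475 -0.2061  0.0914] x [-0.003  0.023 -1.   ] yaw_y 19.7 q [-0.67  0.57  1.87  0.02  0.72 -1.03] F [-0.9  0.3 -6.7] M [-0.09 -0.21 -0.23] w 0.0528
shift mm [6.4 0.6 2.9]
```

View pics/s5.png

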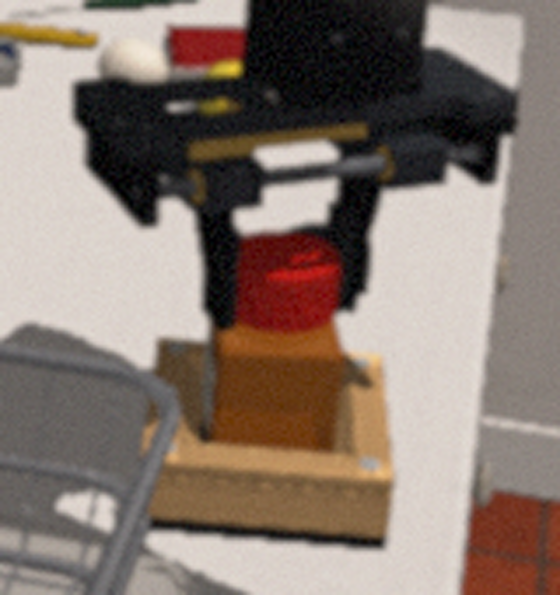

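The side view shows the jar still attached or jammed: Fz is −6.7 N, more than its weight, and there is no clear gap under the cap at crop (285,325). I'll lower it back, recentre and turn further.

Request:
{"api": "carry_out", "payload": {
  "commands": [
    [[0,4,0,2,0],[0,3,0,0,0],[0,1,0,0,0],[0,0,0,0,-4],[0,0,0,0,-4]]
  ]
}}

```text
time: 8.28
position: [0.449, -0.2077, 0.0858]
tool_rot: [0.372, 0.61, -0.359, 0.601]
ft_force: [0.9, -0.2, -2.1]
grip_width: 0.053
```

Run:
```python
from h import *
state([.4495,-.2085,.085])
```

```text
t 8.28 p [ 0.449  -0.2077  0.0858] x [-0.001  0.022 -1.   ] yaw_y 27.8 q [-0.67  0.58  1.87  0.03  0.71 -1.18] F [ 0.9 -0.2 -2.1] M [ 0.03  0.05 -0.42] w 0.0530
shift mm [0.8 0.1 0.9]
```

Run:
```python
from h import *
save(robot.camera("wrist"),"w6")
a=cv2.imread("pics/w4.png")[100:330,150:410];b=cv2.imread("pics/w6.png")[100:330,150:410]
cv2.imwrite("pics/c6.png",cv2.convertScaleAbs(cv2.resize(np.hstack([a,b]),None,fx=1.53,fy=1.9,interpolation=2),alpha=1.5))
```

```text
(no output)
```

View pics/c6.png

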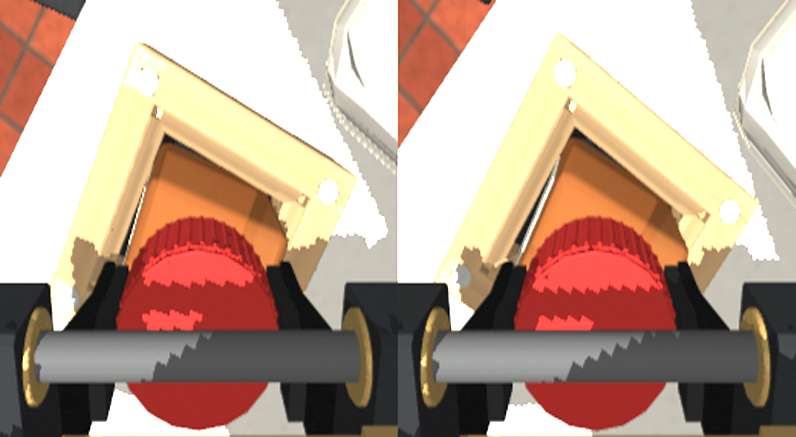

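Both wrist crops show the jar well down in the socket, turned against its walls, with the cap held centrally. The moment is still the steady 0.42 N m with no hard stop yet, so I'll turn a little more and watch the moment.

Request:
{"api": "carry_out", "payload": {
  "commands": [
    [[0,0,0,0,-4],[0,0,0,0,-4]]
  ],
  "force": 55
}}

```text
time: 8.5
position: [0.4488, -0.2077, 0.0858]
tool_rot: [0.328, 0.634, -0.314, 0.626]
ft_force: [-1.1, 0.1, -0.1]
grip_width: 0.0527
```

Run:
```python
from h import *
state([.4495,-.2085,.085])
```

```text
t 8.50 p [ 0.4488 -0.2077  0.0858] x [-0.001  0.023 -1.   ] yaw_y 35.9 q [-0.67  0.58  1.87  0.03  0.71 -1.32] F [-1.1  0.1 -0.1] M [ 0.06  0.09 -0.44] w 0.0527
shift mm [0.8 0.1 1.1]
```

Request:
{"api": "carry_out", "payload": {
  "commands": [
    [[0,0,0,0,-4],[0,0,0,0,-3]]
  ]
}}

```text
time: 8.67
position: [0.4486, -0.2078, 0.0858]
tool_rot: [0.29, 0.652, -0.275, 0.645]
ft_force: [-0.5, -0.6, -0.1]
grip_width: 0.0528
```

Run:
```python
from h import *
state([.4495,-.2085,.085])
```

```text
t 8.67 p [ 0.4486 -0.2078  0.0858] x [-0.001  0.023 -1.   ] yaw_y 42.9 q [-0.67  0.58  1.87  0.03  0.71 -1.44] F [-0.5 -0.6 -0.1] M [ 0.03  0.14 -1.02] w 0.0528
shift mm [0.8 0.1 1.1]
```

The moment jumped to 1.02 N m, so the cap is at its hard stop and the threads are free. I'll ease back 2° and lift straight up slowly.

Request:
{"api": "carry_out", "payload": {
  "commands": [
    [[0,0,0,0,3],[0,-3,0,0,0],[0,-3,0,0,0],[0,-3,0,0,0]]
  ]
}}

```text
time: 9.0
position: [0.447, -0.2068, 0.0928]
tool_rot: [0.309, 0.646, -0.293, 0.634]
ft_force: [0.4, 0.2, -4.9]
grip_width: 0.0527
```

Run:
```python
from h import *
state([.4495,-.2085,.12])
```

```text
t 9.00 p [ 0.447  -0.2068  0.0928] x [-0.005  0.027 -1.   ] yaw_y 39.7 q [-0.67  0.57  1.86  0.03  0.73 -1.38] F [ 0.4  0.2 -4.9] M [-0.02 -0.18 -0.23] w 0.0527
shift mm [-27.2   1.2   2.2]
```

Run:
```python
from h import *
im=robot.camera("side");w=robot.camera("wrist");save(w,"w7")
a=cv2.resize(im[190:310,290:390],(480,576),interpolation=2)
save(np.hstack([a]),"s7")
c3=cv2.imread("pics/w7.png")[100:330,150:410]
cv2.imwrite("pics/c7.png",np.hstack([cv2.resize(a[:,:,::-1],(375,450)),cv2.convertScaleAbs(cv2.resize(c3,(425,450)),alpha=1.4)]))
```

```text
(no output)
```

View pics/c7.png

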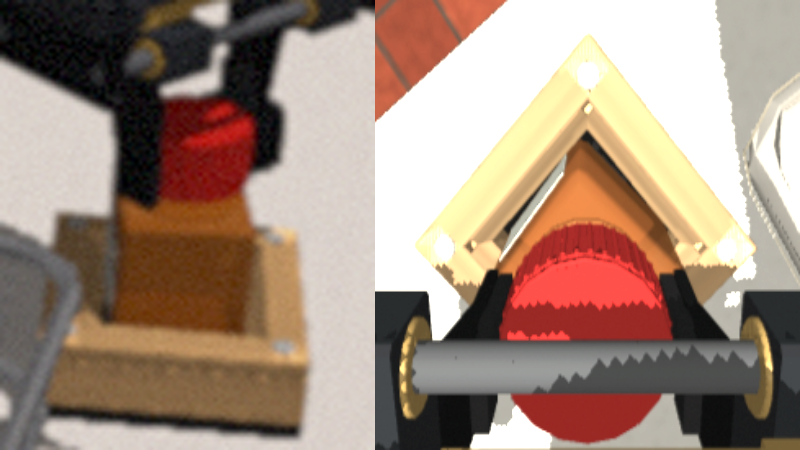

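Request:
{"api": "carry_out", "payload": {
  "commands": [
    [[0,-3,1,1,0],[0,-3,0,1,0]]
  ]
}}

```text
time: 9.27
position: [0.4501, -0.2089, 0.1007]
tool_rot: [0.306, 0.645, -0.292, 0.636]
ft_force: [-0.1, 0.9, -1.1]
grip_width: 0.0529
```

Run:
```python
from h import *
state([.4495,-.2085,.12])
im=robot.camera("side");cv2.imwrite("pics/side8.png",im[:,:,::-1])
def prof(im,u):  # hue/value down the middle of jar
    h=cv2.cvtColor(im,cv2.COLOR_BGR2HSV).astype(int);return [(v,*h[v,u-2:u+3].mean(0).round().astype(int)) for v in range(222,284,2)]
s3=cv2.imread("pics/s3.png");s3=cv2.resize(s3,(160,170),interpolation=cv2.INTER_AREA)
s7=cv2.imread("pics/s7.png");s7=cv2.resize(s7,(100,120),interpolation=cv2.INTER_AREA)
f3=np.zeros((420,560,3),np.uint8);f3[150:320,260:420]=s3
f7=np.zeros((420,560,3),np.uint8);f7[190:310,290:390]=s7
cm=robot.camera_model("side")
for z in(.008,.080,.087,.094,.115):print(z,np.round(proj(cm,[.449,-.208+.03,z]),1))
for a,b,c in zip(prof(f3,336),prof(f7,336),prof(im[:,:,::-1].copy(),336)):print(a,b[1:],c[1:])
```

```text
t 9.27 p [ 0.4501 -0.2089  0.1007] x [-0.003  0.024 -1.   ] yaw_y 39.9 q [-0.67  0.56  1.85  0.02  0.75 -1.39] F [-0.1  0.9 -1.1] M [ 0.08 -0.02 -0.02] w 0.0529
shift mm [-19.3   0.   -1. ]
0.008 [337.1 290.5]
0.08 [340.4 253.3]
0.087 [340.7 249.6]
0.094 [341.  245.8]
0.115 [342.1 234.2]
(222, np.int64(37), np.int64(228), np.int64(88)) (np.int64(72), np.int64(218), np.int64(83)) (np.int64(108), np.int64(213), np.int64(102))
(224, np.int64(1), np.int64(228), np.int64(87)) (np.int64(2), np.int64(218), np.int64(85)) (np.int64(72), np.int64(222), np.int64(110))
(226, np.int64(1), np.int64(217), np.int64(87)) (np.int64(37), np.int64(230), np.int64(87)) (np.int64(2), np.int64(225), np.int64(109))
(228, np.int64(2), np.int64(233), np.int64(87)) (np.int64(1), np.int64(216), np.int64(105)) (np.int64(37), np.int64(219), np.int64(114))
(230, np.int64(37), np.int64(214), np.int64(91)) (np.int64(37), np.int64(228), np.int64(107)) (np.int64(37), np.int64(222), np.int64(114))
(232, np.int64(37), np.int64(219), np.int64(99)) (np.int64(1), np.int64(223), np.int64(110)) (np.int64(73), np.int64(217), n
[... 2798 characters left out ...]
))
(274, np.int64(13), np.int64(210), np.int64(112)) (np.int64(13), np.int64(213), np.int64(114)) (np.int64(13), np.int64(220), np.int64(112))
(276, np.int64(13), np.int64(218), np.int64(111)) (np.int64(13), np.int64(206), np.int64(115)) (np.int64(13), np.int64(210), np.int64(112))
(278, np.int64(13), np.int64(157), np.int64(99)) (np.int64(15), np.int64(136), np.int64(164)) (np.int64(15), np.int64(132), np.int64(164))
(280, np.int64(16), np.int64(121), np.int64(85)) (np.int64(15), np.int64(126), np.int64(185)) (np.int64(16), np.int64(125), np.int64(185))
(282, np.int64(16), np.int64(124), np.int64(106)) (np.int64(16), np.int64(124), np.int64(190)) (np.int64(15), np.int64(124), np.int64(190))
```

The jar's shoulder edge is back at its seated row (about 254 px), the cap has risen to row 238, and only about 1 N is on the wrist. So the cap is free and I'll keep lifting.

Request:
{"api": "carry_out", "payload": {
  "commands": [
    [[0,-5,0,0,0],[0,-5,0,0,0],[0,-5,0,0,0]]
  ]
}}

```text
time: 9.57
position: [0.4513, -0.2103, 0.1181]
tool_rot: [0.305, 0.644, -0.292, 0.638]
ft_force: [0.1, 0.5, -1.4]
grip_width: 0.0525
```

Run:
```python
from h import *
state([.4495,-.2085,.128])
```

```text
t 9.57 p [ 0.4513 -0.2103  0.1181] x [-0.001  0.021 -1.   ] yaw_y 40.0 q [-0.67  0.53  1.84  0.02  0.79 -1.39] F [ 0.1  0.5 -1.4] M [-0.04 -0.11  0.06] w 0.0525
shift mm [-9.9 -0.  -2.7]
```

Request:
{"api": "carry_out", "payload": {
  "commands": [
    [[0,-6,0,-1,0],[0,-3,0,0,0],[0,0,0,-1,0],[0,0,0,0,0]]
  ]
}}

```text
time: 9.9
position: [0.4514, -0.2103, 0.1307]
tool_rot: [0.305, 0.642, -0.293, 0.64]
ft_force: [-0.2, -0.1, -1.3]
grip_width: 0.0531
```

Run:
```python
from h import *
state([.4495,-.2085,.128])
im=robot.camera("side");w=robot.camera("wrist")
save(np.hstack([cv2.resize(im[170:310,270:400],(390,420),interpolation=2),cv2.resize(w[50:350,130:430],(410,420))]),"c9")
```

```text
t 9.90 p [ 0.4514 -0.2103  0.1307] x [ 0.004  0.017 -1.   ] yaw_y 40.0 q [-0.67  0.5   1.83  0.02  0.81 -1.38] F [-0.2 -0.1 -1.3] M [ 0.05 -0.15  0.05] w 0.0531
shift mm [ 2.8 -0.4 -2.6]
```

View pics/c9.png

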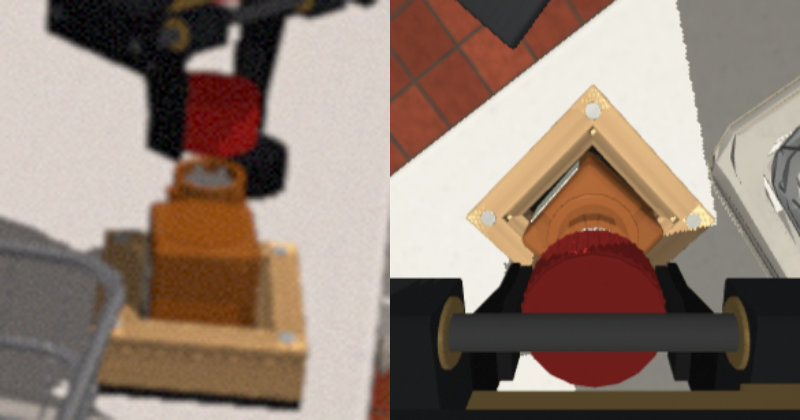

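The side view shows the jar open, with its mouth at crop (210,178), standing upright in the socket. The cap is held level about 20 mm above it at (222,115). Handing in.

```bash
python3 -c "
from h import *
print(robot.hand_in());state()"
```

```text
the job is handed in; nothing more can be done
None
the job is handed in; nothing more can be done
```

I carried the jar by its red cap into the brace socket, unscrewed the cap until it reached its hard stop, and lifted it straight off. I handed in with the cap held above the open jar. The clock read 9.95 s of the 45 s allowed.

**Last checks:**
- **Jar:** the side and wrist views show the open jar standing upright in the brace. Its shoulder edge was back at the row it had when seated.
- **Cap:** its lower edge is about 20 mm above the rim and it is roughly centred over the mouth. The tool is tilted about 1°.
- **Forces:** about 1.3 N on the wrist at the end. The largest force I read was 6.7 N and the largest moment 1.0 N m, but I only read these between moves.
- **Cup and round jar:** I never touched them. I did not take a last picture of them.

**What went wrong or disagreed:**
- **First lift, after about 78° of turning:** the cap did not come off. It pulled 6.7 N and the jar seemed to rise a few millimetres with it. I lowered it again and kept turning until the moment jumped at about 100°.
- **Turn angle:** 100° is about 8° more than the hard stop, the cap's slack and the jar's play in the socket add up to. The cap may have slipped a little in the grip.
- **Second lift:** it dragged at 4.9 N for the first few millimetres, then fell to about 1 N.
- **Pictures:** I viewed 10 in all, plus none beyond the budget.

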